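# Plug the mixer's battery pack into the free charging dock

## Task

Put the loose battery pack of the cordless mixer on charge: slide it along the bench, without lifting it, into the charging dock that is still free, plug first, and push it fully home so that its body sits flush and square against the face of the dock. Push firmly at the end but do not ram it, leave the pack that is already charging where it is, and do not shove the other things on the bench about.

Things in the scene. Friction and masses are not known exactly. Their poses are not given: they have to be found in the camera images.
- pack: loose black battery pack with an orange top, 0.28 to 0.56 kg, lying flat on the bench. Body 60 (x) x 90 (y) x 42 (z) mm with upright faces, a yellow block plug on the middle of its +x face. Origin: centre of the body's underside, so the rear face is at x = -30 mm and the front face at +30 mm. +x is the way it plugs in. Smooth plastic: drags on the bench with 1 to 3 N
- plug_tip (a point): middle of the front end of the loose pack's plug, 54 mm ahead of (+x) and 21 mm above the pack's origin. The plug juts 24 mm from the body, is 50 mm wide (y) and 22 mm high, from 10 to 32 mm above the bench, edges slightly rounded. Axes as the pack's
- pack_charging: a second pack of the same shape, already fully plugged into a dock; origin and axes as for pack. It must stay
- dock_a: one of two grey charging docks of one shape, fixed to the bench; which stands left varies and their yaws differ. Red lamp on its top; it holds pack_charging. Block 70 mm deep (x 0 to 70), 112 mm wide (y), 50 mm high. Origin: at bench level under the middle of the socket mouth, in the plane of the flat face that looks to its -x; +x points into the socket
- dock_b: the other grey dock, with a green lamp on its top: free. Fixed; shape, origin and axes as for dock_a. A pack that is fully home has its origin at x = -30 mm, y = 0 of the dock, axes parallel to the dock's, its front face flat on the dock's face: a hard stop. Stay below about 40 N there
- socket_b (a point): middle of dock_b's socket mouth, 21 mm above the dock's origin, axes as the dock's. Hole 53 mm wide (y), from 7 to 35 mm above the bench, 46 mm deep; its upright edges are cut back as a lead-in, 5 mm a side at the face, tapering over 9 mm. Inside, a brass contact carriage is met when the plug is 12 mm in; it drags over the last 12 mm with about 4 N and does not push back
- timer: bystander: white kitchen timer, 62x62x23 mm, loose; origin at the centre of its underside
- masking_tape: bystander: roll of beige masking tape lying flat, 98x96x25 mm, loose; origin at the centre of its underside
- stamp: bystander: upright wooden stamp, 27 mm across, 77 mm high, loose; origin at the centre of its underside

How it is judged:
At the end, for the whole second after the job is handed in: The loose pack lies flat on the bench in the free dock (green lamp), plug in the socket, its front face within 3 mm of the dock's face, within 5 mm of the middle and square within 0.05 rad, released and at rest; the charging pack is within 10 mm of where it was (x of pack in the frame of dock_b above -0.033 m and y of pack in the frame of dock_b between -0.005 and 0.005 m and angle between the x axis of pack and the x axis of dock_b, either way round below 0.05 rad and height (world z) of pack below 0.005 m and angle between pack's own z axis and vertical below 0.05 rad and linear speed of pack below 0.01 m/s and distance of pack_charging from where it was at the start of the episode below 0.01 m); the robot touches nothing.
It fails at once if the loose pack is lifted more than 15 mm or tipped by more than 0.3 rad (height (world z) of pack above 0.015 m or angle between pack's own z axis and vertical above 0.3 rad).
It fails at once if the pack is rammed against a dock (over 60 N) (contact force between pack and dock_b above 60 N or contact force between pack and dock_a above 60 N).
It fails at once if the pack that is charging is moved by more than 10 mm (distance of pack_charging from where it was at the start of the episode above 0.01 m).
It fails at once if the timer, the tape or the stamp is shoved by more than 40 mm (distance of any of timer, masking_tape, stamp from where it was at the start of the episode above 0.04 m).
It also fails if it takes over 58 s, if anything falls off the work surface, if the arm or the gripper's body presses on something with over 40 N, if the wrist force passes 120 N, or if a joint passes its speed limit or range.

## Robot

A 6-joint arm with a two-finger parallel gripper is mounted at the origin on a cart in front of the work surface, level with it; the furniture and walls round the work are solid. World frame = base frame: x ahead of the robot, y to its left, z up, the work surface at z = 0. Lengths are in m, angles in rad, forces in N, time in s.
With the tool pointing down it reaches from about 0.2 to 0.875 m from the base axis. Payload 3.4 kg.
Tool frame: the origin (TCP) lies at the very end of the fingers, on their centre line; the grasp point (between the pads) lies 19 mm behind it (robot.grip_point_offset is the distance from the TCP to the grasp point, in m); z points along the fingers, y is the line along which they close (so a half turn about z gives the same grasp; the last joint's range is limited). The gripper opens to 94 mm and grips with 3 to 60 N. Pads are 16 mm wide; open, the fingers measure 119 mm over their backs; the gripper's body (75 mm by 177 mm) begins 78 mm behind the grasp point.
Start: joints at [1.029, 0.276, 1.505, -0, 1.361, -0.121], TCP at [0.235, 0.525, 0.205] pointing down, gripper open.
Joint ranges: [-2.89, 2.89], [-0.75, 2.08], [0.22, 2.7], [-1.18, 4.32], [0.11, 2.71], [-2.7, 2.7]. Speed limits (rad/s): [2.57, 2.57, 3.14, 3.14, 3.14, 3.14].

## Interface

Orientations are given as a unit quaternion [x, y, z, w].
In Python, from workcell import robot, effector, optics, finish_job gives the robot as it stands. Calls block until the motion is done:
- robot.reach(position, orientation): joint-space move of the TCP to a pose.
- robot.servo_line(position, rot=None, speed=0.15, stop_force=None): straight line of the TCP; rot=None keeps the orientation; speed is the mean speed in m/s. With stop_force (N) it stops when the force on the tool has changed by that much, and returns True; else False.
- robot.move_j(angles): joint-space move.
- effector.grip(opening, newtons=None): opening from 0.0 (shut) to 1.0 (fully open); newtons is the grip in N (None keeps the last); returns when the fingers have stopped.
- robot.sleep(seconds).
- robot.ik(position, orientation): joint angles nearest the present ones, or None.
- robot.read_state(): the state.
- optics.snapshot(name): name is "scene" or "top"; returns (picture, depth): 400x640x3 uint8, red, green, blue; 400x640 float32, m along the optical axis (not along the pixel's ray), 0 where there is no reading.
- optics.camera_info(name): a dict with "intrinsics" (3x3 intrinsics, pixels), "eye" and "orientation" of the camera in the world. Camera axes: x right, y up, looking along -z (the intrinsics and any distortion apply to the point x, -y, -z); pixel columns grow to the right and rows downward; lengths in m; the calibration is good to about 2 mm. A picture is of the moment at which its call begins. camera_info takes no time and is no camera call.
A pose or a line that the arm cannot do raises robot.MotionError and nothing moves.
- finish_job(): hands the job in; it is judged then, once.
The state is a dict: "time_s": time; "qpos": joint angles; "qvel": joint speeds; "joint_torque": joint torques, N m; "tool_pos": TCP position; "tool_rot": TCP orientation; "ft_force": force on the tool from outside, world axes, zero at the start; "wrist_torque": the same for the moment, N m; "gripper_width": opening from 0.0 (shut) to 1.0 (fully open); "finger_force": force on a finger pad.
Only numpy, scipy, OpenCV 4.12 (cv2) and the standard library are available. Lean on these libraries where they do the work, as an engineer would, in place of code of your own. Each camera call takes 0.05 s, during which the arm holds its last target. There are 200 camera calls.

## Working session

There is one attempt and no reset: what is moved stays moved. The work goes in short steps, each a Python script; the robot and the scene stay as the last script left them, time stands still between calls to the robot, and variables do not carry over. Pictures are saved under pics/ and viewed, at most 10 in all, crops included, and the job is handed in when it is done.

```bash
mkdir -p pics; cat > h.py <<'E'
import numpy as np, cv2
from scipy.spatial.transform import Rotation as R
from workcell import robot, effector, optics, finish_job
def cloud(name):
    im,d=optics.snapshot(name); c=optics.camera_info(name)
    K=np.array(c["intrinsics"]); v,u=np.mgrid[:400,:640]
    p=np.stack([(u-K[0,2])/K[0,0]*d,-(v-K[1,2])/K[1,1]*d,-d],-1)
    o=np.array(c["orientation"]); M=R.from_quat(o).as_matrix() if o.size==4 else o
    P=p@M.T+np.array(c["eye"]); P[d==0]=np.nan
    return im,P,c
E
python3 - <<'E'
from h import *
for n in("top","scene"):
    im,P,c=cloud(n); cv2.imwrite(f"pics/{n}0.png",im[:,:,::-1]); np.savez(f"{n}0.npz",im=im,P=P); print(n,c)
print(robot.read_state())
E
```

```text
top {'intrinsics': array([[400.99219513,   0.        , 318.67561201],
       [  0.        , 400.99219513, 196.39815223],
       [  0.        ,   0.        ,   1.        ]]), 'eye': array([0.44293041, 0.33497313, 0.94846174]), 'orientation': array([-0.02063567,  0.0297472 ,  0.71028402, -0.70298355])}
scene {'intrinsics': array([[402.5505086 ,   0.        , 317.09023253],
       [  0.        , 402.5505086 , 194.36122582],
       [  0.        ,   0.        ,   1.        ]]), 'eye': array([0.21552798, 0.93862433, 0.70853561]), 'orientation': array([-0.08482368,  0.37744329,  0.89703393, -0.21370924])}
{'time_s': 0.1, 'qpos': array([ 1.02901142e+00,  2.76523887e-01,  1.50597447e+00,  1.32563536e-06,
        1.36070688e+00, -1.21040658e-01]), 'qvel': array([ 0.0009155 , -0.00132356, -0.00309558,  0.0006119 ,  0.00046597,
        0.00144132]), 'joint_torque': array([ 2.96154227e-03, -4.05456913e+01, -2.37781209e+01,  7.06037949e-02,
        2.99875473e-02, -6.57820397e-05]), 'tool_pos': array([0.23461981, 0.52440974, 0.20470851]), 'tool_rot': array([ 2.08823901e-01,  9.77952928e-01, -7.62204655e-04, -2.62963228e-04]), 'ft_force': array([ 0.50300605, -0.81827003,  0.00897007]), 'wrist_torque': array([ 0.01488296, -0.03385928, -0.00183423]), 'finger_force': 0.0, 'gripper_width': 0.9992985113680084}
```

View pics/top0.png

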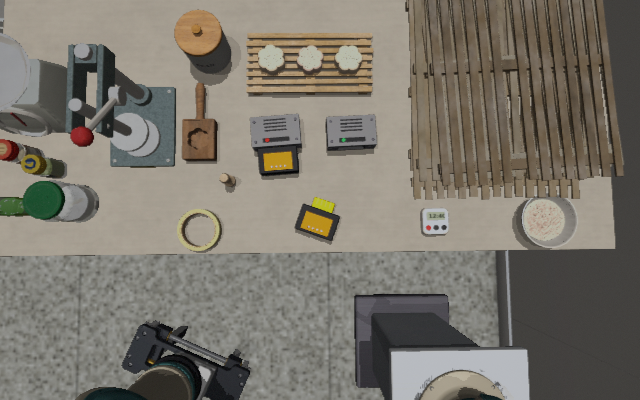

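View pics/scene0.png

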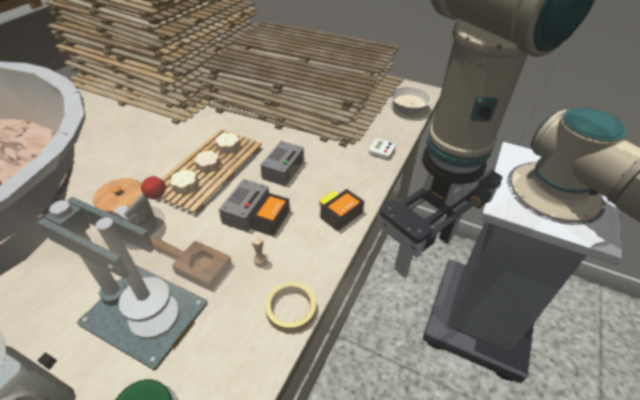

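The top view shows the loose pack at about (318,221) with its plug at (323,205). The free dock (green lamp) is at (351,132). The charging pair is at (277,145), the stamp at (227,180), the tape at (199,230) and the timer at (435,221).

```bash
cat >> h.py <<'E'
def rect(im,P,box,zlo,zhi,h=None):
    """oriented rectangle in world xy of points with height zlo..zhi inside pixel box (u0,v0,u1,v1)"""
    u0,v0,u1,v1=box; Q=P[v0:v1,u0:u1].reshape(-1,3)
    m=(Q[:,2]>zlo)&(Q[:,2]<zhi); Q=Q[m]
    r=cv2.minAreaRect(Q[:,:2].astype(np.float32)*1000)
    return np.round(r[0],1),np.round(r[1],1),r[2],len(Q),np.median(Q[:,2]),Q
E
python3 - <<'E'
from h import *
z=np.load("top0.npz"); im,P=z["im"],z["P"]
print("bench z",[np.round(P[v,u],4) for v,u in((190,380),(230,270),(170,340))])
for n,b,lo,hi in(("dockb",(320,105,385,160),.044,.06),("docka",(243,105,308,150),.0455,.06),("pack",(285,190,350,245),.037,.05),("packlow",(285,190,350,245),.022,.05),("chg",(250,148,308,185),.036,.0455)):
    r=rect(im,P,b,lo,hi); print(n,r[:5], r[5].min(0),r[5].max(0))
hsv=cv2.cvtColor(im,cv2.COLOR_RGB2HSV)
for n,b,lo,hi in(("yellow",(285,190,350,212),(26,150,100),(34,255,255)),("orange",(285,190,350,245),(12,150,100),(24,255,255)),("green",(330,130,360,150),(45,120,60),(80,255,255))):
    m=np.zeros((400,640),bool);u0,v0,u1,v1=b;m[v0:v1,u0:u1]=cv2.inRange(hsv,lo,hi)[v0:v1,u0:u1]>0
    Q=P[m];print(n,len(Q),np.nanmean(Q,0),cv2.minAreaRect(Q[:,:2].astype(np.float32)*1000))
E
python3 - <<'E'
import cv2
im=cv2.imread('pics/top0.png')[105:250,230:400]
cv2.imwrite('pics/c0.png',cv2.resize(im,None,fx=4,fy=4,interpolation=cv2.INTER_CUBIC))
E
```

```text
bench z [array([ 0.5245,  0.1761, -0.0011]), array([0.4324, 0.4376, 0.0016]), array([ 0.5733,  0.2708, -0.0012])]
dockb (array([656.9, 247.7]), array([ 70.8, 112.1]), 2.364000082015991, 1500, np.float64(0.050660371145495375)) [0.620113   0.19090301 0.04410035] [0.69299886 0.30457916 0.05532342]
docka (array([654.7, 420.7]), array([ 78.3, 111.9]), 3.9717226028442383, 1512, np.float64(0.050868452582046475)) [0.61615255 0.3639445  0.04564009] [0.69649159 0.47735242 0.05664598]
pack (array([454.7, 326.3]), array([89.9, 69.9]), 70.00448608398438, 1053, np.float64(0.04274730265815596)) [0.40883446 0.2774072  0.0370537 ] [0.49293356 0.37937006 0.0483222 ]
packlow (array([461.8, 323.8]), array([90.7, 84.9]), 70.60948181152344, 1279, np.float64(0.04231990069481428)) [0.40883446 0.2774072  0.02803077] [0.50705374 0.37937006 0.0483222 ]
chg (array([593. , 420.6]), array([60.7, 98.7]), 3.2903072834014893, 925, np.float64(0.04275705431345789)) [0.56052366 0.37142344 0.0368851 ] [0.62053229 0.47158176 0.04546358]
yellow 216 [0.48959136 0.31338363 0.03233594] ((489.3493347167969, 312.2574157714844), (50.321014404296875, 22.660757064819336), 71.09923553466797)
orange 498 [0.44715886 0.32876032 0.04314253] ((446.6125793457031, 328.7842102050781), (64.81157684326172, 40.731910705566406), 70.2629165649414)
green 15 [0.63539441 0.26628896 0.05253764] ((635.1666259765625, 266.22747802734375), (8.076248168945312, 7.9765825271606445), 63.06108093261719)
```

View pics/c0.png

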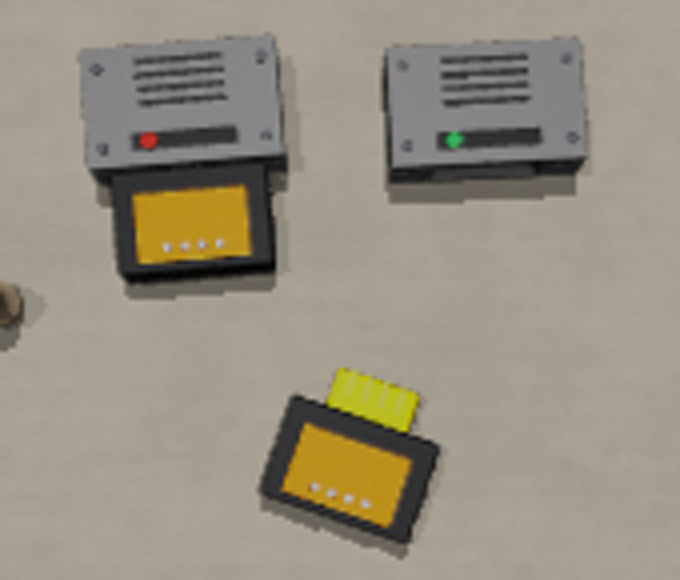

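The crop confirms the dock front edge from (390,168) to (582,155) and the plug pointing up and to the right. The plan has two steps. First, grip the pack across its 60 mm length, with the tips above the plug, and slide it until the plug is just in the lead-in. Then release and push from behind with both fingertips.

```bash
cat >> h.py <<'E'
def down(a):  # tool down, closing line (y) along world yaw a (mod pi)
    return (R.from_euler('z',a+np.pi/2)*R.from_euler('x',np.pi)).as_quat()
def best(p,a):
    """of the two half-turns, the one reachable with the smallest joint change"""
    q0=np.array(robot.read_state()["qpos"]); c=[]
    for k in(0,np.pi):
        q=robot.ik(p,down(a+k))
        if q is not None: c.append((np.abs(q-q0).max(),a+k))
    return down(min(c)[1])
def pack_pose(im,P,box):
    hsv=cv2.cvtColor(im,cv2.COLOR_RGB2HSV); u0,v0,u1,v1=box
    yel=cv2.dilate(cv2.inRange(hsv,(26,150,80),(34,255,255)),np.ones((2,2)))>0
    m=np.zeros((400,640),bool); m[v0:v1,u0:u1]=True
    m&=(P[...,2]>.034)&~yel
    n,l,s,_=cv2.connectedComponentsWithStats(m.astype(np.uint8)); i=1+s[1:,4].argmax()
    r=cv2.minAreaRect(P[l==i][:,:2].astype(np.float32)*1000)
    yaw=np.radians(r[2]); yaw=(yaw+np.pi/4)%(np.pi/2)-np.pi/4
    return np.array(r[0])/1000,yaw,r[1]
DY=np.radians(2.4); DU=np.array([np.cos(DY),np.sin(DY)]); DV=np.array([-DU[1],DU[0]])
DO=np.array([.6569,.2477])-.035*DU
def dk(x,y=0): return DO+x*DU+y*DV
E
python3 - <<'E'
from h import *
z=np.load("top0.npz")
c,y,s=pack_pose(z["im"],z["P"],(285,190,350,245)); print(c,np.degrees(y),s)
r=cv2.minAreaRect
q=best([*c,.15],y)
print(q, robot.ik([*dk(-.05),.034],best([*c,.15],DY)), robot.ik([*dk(-.07),.02],best([*c,.15],DY+np.pi/2)))
# dock edge check: fit the top face's front/side edges by row-wise PCA of several thresholds
for lo in(.042,.046,.048): print(rect(z["im"],z["P"],(320,105,385,160),lo,.06)[:3])
E
```

```text
[0.449905   0.32806696] -19.64930725097656 (90.75385284423828, 59.62324905395508)
[8.17392854e-01 5.76080656e-01 3.52747666e-17 5.00508771e-17] [ 2.91600116e-01  4.79144619e-01  1.64060813e+00 -4.44089210e-16
  1.02183991e+00  2.49712214e-01] [ 0.29985226  0.47102592  1.69967937  0.          0.97088736 -1.31283197]
(array([656.9, 247.7]), array([ 70.8, 112.1]), 2.364000082015991)
(array([656.9, 247.7]), array([ 70.8, 112.1]), 2.364000082015991)
(array([657.1, 247.7]), array([ 70.8, 111.9]), 2.772218942642212)
```

```bash
cat > s1.py <<'E'
from h import *
z=np.load("top0.npz")
c,y,s=pack_pose(z["im"],z["P"],(285,190,350,245))
st=lambda m:print(m,{k:np.round(v,3) for k,v in robot.read_state().items() if k in("time_s","tool_pos","ft_force","finger_force","gripper_width")})
q=best([*c,.15],y); robot.reach([*c,.15],q)
print(robot.servo_line([*c,.0345],speed=.1,stop_force=8)); st("down")
effector.grip(0.0,25); st("grip")
q=best([*dk(-.1),.0345],DY)
print(robot.servo_line([*dk(-.1),.0345],rot=q,speed=.05,stop_force=20)); st("pre")
im,P,_=cloud("top"); cv2.imwrite("pics/t1.png",cv2.resize(im[100:250,230:430],None,fx=4,fy=4)[:,:,::-1])
im,P,_=cloud("scene"); cv2.imwrite("pics/s1.png",cv2.resize(im[110:280,200:420],None,fx=3,fy=3)[:,:,::-1])
E
python3 s1.py
```

```text
False
down {'time_s': np.float64(2.55), 'tool_pos': array([0.45 , 0.328, 0.035]), 'ft_force': array([-0.214,  0.225, -0.657]), 'finger_force': np.float64(0.0), 'gripper_width': np.float64(1.0)}
grip {'time_s': np.float64(3.175), 'tool_pos': array([0.45 , 0.328, 0.035]), 'ft_force': array([ 0.219, -0.401,  1.777]), 'finger_force': np.float64(24.999), 'gripper_width': np.float64(0.637)}
False
pre {'time_s': np.float64(5.567), 'tool_pos': array([0.521, 0.242, 0.035]), 'ft_force': array([-3.569,  4.049,  4.44 ]), 'finger_force': np.float64(25.0), 'gripper_width': np.float64(0.636)}
```

View pics/t1.png

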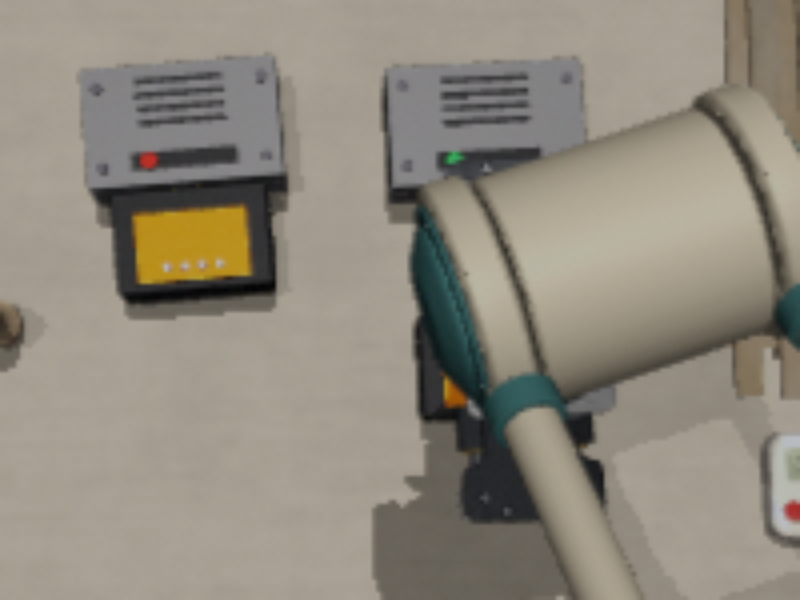

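View pics/s1.png

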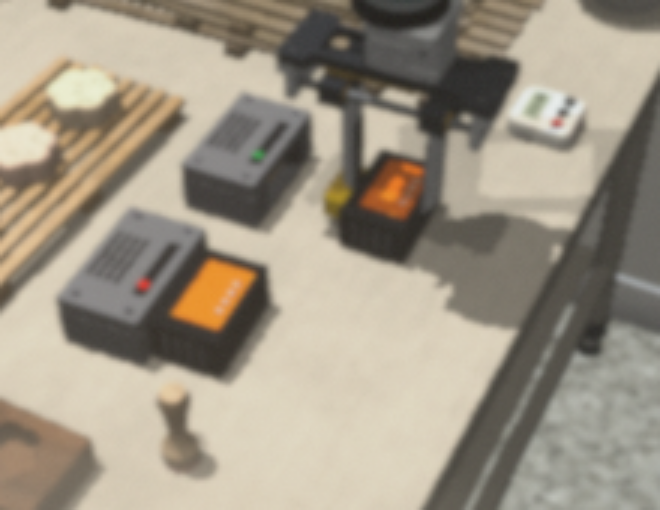

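Both views show the pack gripped with its plug facing the green-lamp dock. I'll slide it into the lead-in, release it and measure.

```bash
cat > s2.py <<'E'
from h import *
st=lambda m:print(m,{k:np.round(v,3) for k,v in robot.read_state().items() if k in("time_s","tool_pos","ft_force","finger_force","gripper_width")})
print(robot.servo_line([*dk(-.05),.0345],speed=.03,stop_force=10)); st("in")
effector.grip(.69); st("open")
p=robot.read_state()["tool_pos"]
robot.servo_line([p[0],p[1],.15],speed=.15)
w=[*dk(-.2),.18]; robot.reach([w[0]-.06,.42,.2],best(w,DY+np.pi/2)); st("up")
im,P,_=cloud("top"); cv2.imwrite("pics/t2.png",cv2.resize(im[100:250,230:430],None,fx=4,fy=4)[:,:,::-1])
np.savez("top2.npz",im=im,P=P)
c,y,s=pack_pose(im,P,(315,154,390,200)); d=c-DO
print("pack in dock",d@DU,d@DV,np.degrees(y-DY),s,rect(im,P,(320,105,385,160),.0465,.06)[:3])
E
python3 s2.py
```

```text
True
in {'time_s': np.float64(6.375), 'tool_pos': array([0.531, 0.241, 0.035]), 'ft_force': array([ 0.356, -1.581,  2.446]), 'finger_force': np.float64(25.001), 'gripper_width': np.float64(0.633)}
open {'time_s': np.float64(6.708), 'tool_pos': array([0.529, 0.242, 0.034]), 'ft_force': array([ 0.319,  0.929, -0.561]), 'finger_force': np.float64(0.0), 'gripper_width': np.float64(0.687)}
up {'time_s': np.float64(8.683), 'tool_pos': array([0.362, 0.42 , 0.199]), 'ft_force': array([-0.612, -0.661,  1.093]), 'finger_force': np.float64(0.0), 'gripper_width': np.float64(0.687)}
pack in dock -0.09137455987848443 -0.0008584732660866781 -0.14290108680724978 (59.82255554199219, 90.44316101074219) (array([657.3, 247.8]), array([ 71., 112.]), 2.1799495220184326)
```

View pics/t2.png

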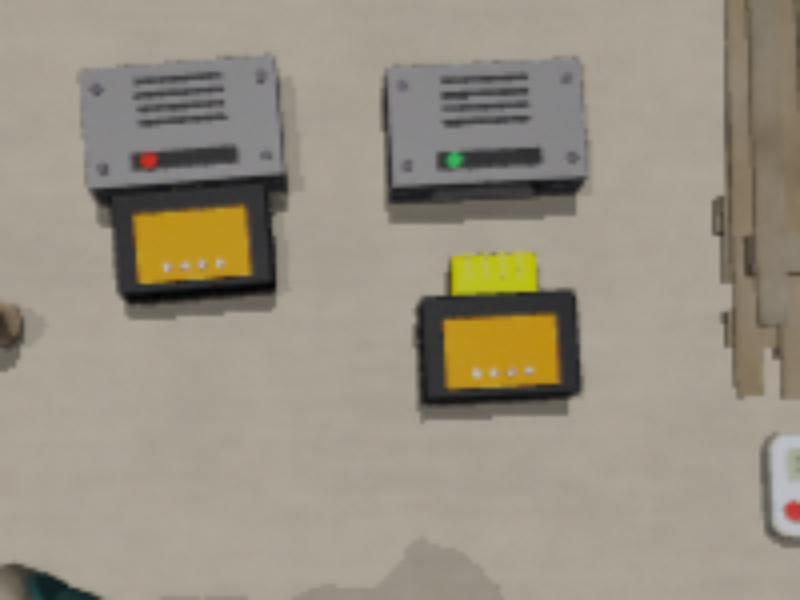

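The pack is released about 61 mm short, square to the dock to 0.1° and centred to 1 mm. The first move stopped early when the friction force changed. I'll push it home with both fingertips on the rear face.

```bash
cat > s3.py <<'E'
from h import *
def st(m):
    s=robot.read_state(); d=np.array(s["tool_pos"])[:2]-DO
    print(m,round(s["time_s"],2),"dock xy",np.round([d@DU,d@DV],4),"F",np.round(s["ft_force"],1),round(s["gripper_width"],3))
effector.grip(.6,25)
a=dk(-.155,-.0008); q=best([*a,.1],DY+np.pi/2)
robot.reach([*a,.1],q); print(robot.servo_line([*a,.014],speed=.1,stop_force=15)); st("down")
print(robot.servo_line([*dk(-.088,-.0004),.014],speed=.03,stop_force=20)); st("push1")
print(robot.servo_line([*dk(-.058,-.0004),.014],speed=.015,stop_force=20)); st("push2")
E
python3 s3.py
```

```text
False
down 11.04 dock xy [-0.1545 -0.0005] F [1.2 0.1 0.8] 0.6
False
push1 13.43 dock xy [-0.0881 -0.0004] F [-1.7 -0.2 -1.1] 0.6
True
push2 15.0 dock xy [-0.07   -0.0007] F [ 0.1  0.8 -0.4] 0.602
```

```bash
cat > s4.py <<'E'
from h import *
import sys
n=sys.argv[1]
robot.servo_line([*dk(-.11),.014],speed=.08); robot.servo_line([*dk(-.11),.15],speed=.15)
w=[.362,.42,.2]; robot.reach(w,best(w,DY+np.pi/2))
im,P,_=cloud("top"); cv2.imwrite(f"pics/t{n}.png",cv2.resize(im[100:250,230:430],None,fx=4,fy=4)[:,:,::-1])
Q=P.copy(); hi=P[...,2]>.0465; Q[hi]=np.nan
c,y,s=pack_pose(im,Q,(315,150,390,200)); d=c-DO
print("pack in dock",d@DU,d@DV,np.degrees(y-DY),s)
hsv=cv2.cvtColor(im,cv2.COLOR_RGB2HSV); m=cv2.inRange(hsv,(12,150,100),(24,255,255))>0
for nm,b,lo in(("b",(320,105,385,160),.0465),("a",(243,105,308,150),.0465)):
    D=rect(im,P,b,lo,.06); k=np.zeros_like(m); x0=b[0]; k[145:200,x0:b[2]]=m[145:200,x0:b[2]]
    a=np.radians(D[2]); U=np.array([np.cos(a),np.sin(a)]); o=np.array(D[0])/1000-.035*U
    r=cv2.minAreaRect(P[k][:,:2].astype(np.float32)*1000); e=np.array(r[0])/1000-o
    print(nm,"orange label in dock frame",e@U,e@np.array([-U[1],U[0]]),r[1:],D[:3])
print(robot.read_state()["time_s"])
E
python3 s4.py 4
```

```text
pack in dock -0.034799761620782875 -0.0002894129184369198 -2.639212036132805 (89.58296966552734, 53.31077575683594)
b orange label in dock frame -0.017606733202917595 -0.0010026748957554091 ((39.0570182800293, 66.3577880859375), 8.50719165802002) (array([644. , 247.1]), array([ 96.8, 111.9]), 2.4624602794647217)
a orange label in dock frame -0.03428218686373178 -0.0003738124851998732 ((41.028587341308594, 65.40340423583984), 4.17218542098999) (array([658.8, 421.2]), array([ 71. , 112.2]), 4.129605770111084)
17.6667
```

View pics/t4.png

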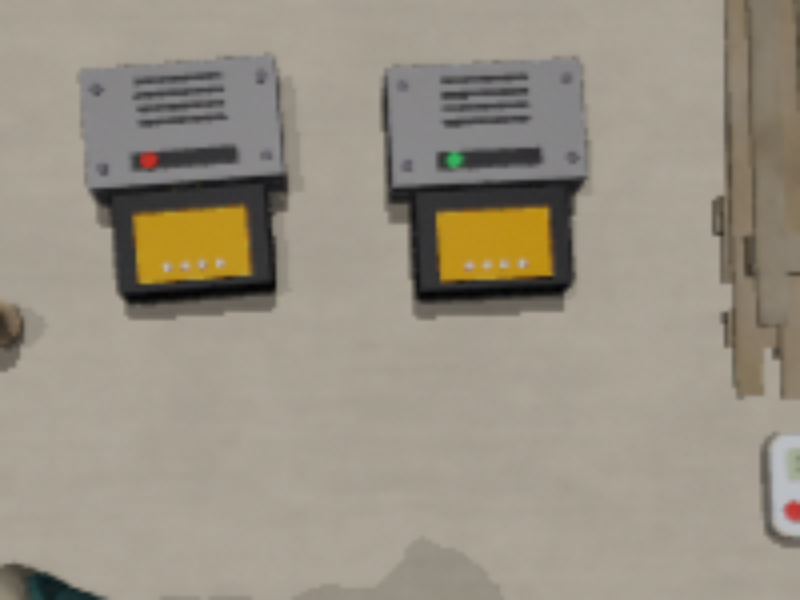

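The pack looks fully home: square, level with its neighbour, front edge on the dock face at row ~190. I'll do one confirming push, since if it's home the fingers should stop at the same place.

```bash
sed -e '/^effector/d' -e 's/-.155,-.0008/-.085,-.0004/' -e '/push1/d' -e 's/stop_force=20)); st("push2/stop_force=28)); st("push2/' s3.py > s5.py; python3 s5.py && python3 s4.py 5; python3 - <<'E'
import numpy as np
E
```

```text
False
down 19.72 dock xy [-0.0845 -0.0001] F [0.1 0.2 0.8] 0.603
False
push2 21.67 dock xy [-0.0695 -0.0007] F [-19.4  -0.4  12.8] 0.598
pack in dock -0.033492089203963495 -0.0007440006276999255 -0.49123861789703305 (53.285430908203125, 89.920166015625)
b orange label in dock frame -0.018388382349391042 -0.0021188778486430134 ((19.217287063598633, 69.25151062011719), 21.194774627685547) (array([641.9, 247. ]), array([100.5, 112.3]), 2.326831102371216)
a orange label in dock frame -0.033923386792269715 -0.00034853507652887533 ((41.039703369140625, 65.04767608642578), 4.941427230834961) (array([658.6, 421.1]), array([ 70.7, 111.9]), 4.150826930999756)
24.5167
```

View pics/t5.png

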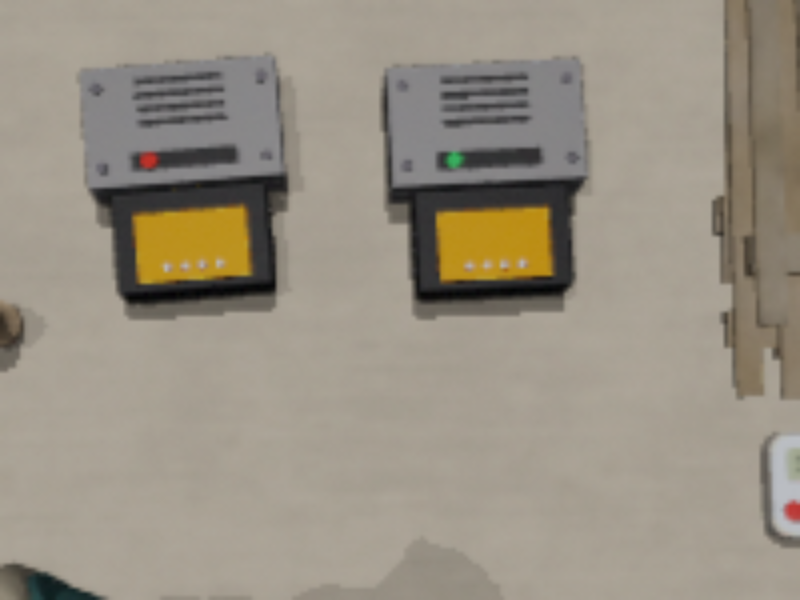

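```bash
python3 - <<'E'
from h import *
im,P,_=cloud("top")
print(np.round(P[148:174:3,335:375:8,2]*1000).astype(object))
hsv=cv2.cvtColor(im,cv2.COLOR_RGB2HSV)
m=cv2.inRange(hsv,(10,120,80),(26,255,255))>0
z=np.load("top2.npz")
for n,(I,Q,b) in {"now":(im,P,(320,140,390,180)),"before":(z["im"],z["P"],(315,154,390,205))}.items():
    h=cv2.cvtColor(I,cv2.COLOR_RGB2HSV); k=np.zeros((400,640),bool); s=np.s_[b[1]:b[3],b[0]:b[2]]
    k[s]=cv2.inRange(h,(10,120,80),(25,255,255))[s]>0
    e=np.nanmedian(Q[k][:,:2],0)-DO; print(n,k.sum(),e@DU,e@DV)
E
```

```text
[[41.0 42.0 44.0 39.0 46.0]
 [43.0 43.0 43.0 42.0 43.0]
 [41.0 42.0 44.0 42.0 45.0]
 [43.0 43.0 44.0 44.0 43.0]
 [42.0 nan 43.0 46.0 43.0]
 [43.0 41.0 43.0 43.0 46.0]
 [40.0 42.0 44.0 44.0 43.0]
 [43.0 41.0 44.0 43.0 45.0]
 [41.0 42.0 40.0 40.0 29.0]]
now 499 -0.03218494881000858 -0.0013212513128269714
before 508 -0.0939532266127247 -0.001973912221304645
```

The label has moved 61.8 mm, from −91.4 mm to about −29.6 mm in the dock frame. The pack lies flat at 42–44 mm and is square, and the second push met the same hard stop. I'm handing it in.

```bash
python3 -c "
from h import *
print(finish_job())"
```

```text
the job is handed in; nothing more can be done
None
```

The loose pack is pushed home in the green-lamp dock, measured flush and square to within camera accuracy, with the charging pack unmoved in the pictures; I handed the job in after about 25 s, and the system returned no verdict.

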